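Lock the bayonet cap onto a projection lens

TASK

Close the projection lens: set the loose cap on the open mount with its two lugs in the two gaps, push it down against the spring, give it about a quarter turn clockwise (seen from above) and let it spring up, locked. Leave the bulb, the mallet and the copper lug where they lie.

Things in the scene. Friction and masses are not known exactly. Their poses are not given: they have to be found in the camera images.
- lens_rim (a point): Centre of the top rim of the upright lens (black barrel 92 mm wide, fixed in a 130 mm square stand), 115 mm above the bench. Steel mount, open on top: 57 mm round opening with two opposite gaps, each 19 mm wide, reaching 39 mm from the axis; spring plate inside, 8 mm below the rim. z up, x through the two gaps (a half turn looks the same).
- lens_pocket (a point): Roof of one of two opposite locking pockets, 2.5 mm deep, in the underside of the mount's 6 mm flange, 34 mm from the axis, 1.40 rad clockwise (from above) of a gap. A lug pushed in at a gap to below the flange turns only clockwise; turned 1.26 to 1.54 rad it lies under the pocket, springs up and locks. A stop follows at 1.54. Axes as lens_rim.
- cap_center (a point): Centre, half-way up, of the loose upright aluminium cap, 45 mm high, 110 to 225 g. Black grip bar 56 long, 14 wide, from 19 to 45 mm above the underside; below it a disc 84 mm wide, 14 to 19 mm up, with two small ears. z up, x along bar, ears and lugs (a half turn looks the same), grip across y. Above the rim: 14.5 mm resting in the gaps, 14 mm locked and released.
- cap_foot (a point): Centre of the cap's flat underside, 22.5 mm below cap_center, same axes. The neck is 52 mm wide and 14 mm high; at its foot two opposite lugs, 14 mm wide, 5 mm thick, reach 36 mm from the axis along +x and -x. The lugs can turn under the flange when this point is 11 to 14 mm below the rim; at 14 mm the disc meets the rim.
- spring_plate (a joint): How far the spring plate inside the mount is pushed down, in m: 0 free, 0.003 when the lugs just clear the flange's underside, 0.006 when the cap's disc meets the rim. It pushes back with about 4 N when free and 11 N at 0.006.
- bulb_center (a point): Centre of the clear quartz short-arc bulb, about 250 mm long and 45 mm thick in the middle, lying loose on the rubber pads of a steel trough (290 x 90 x 45 mm) beyond the lens and cap, its length (y) along the trough. Leave alone.
- mallet_center (a point): Middle of an orange rubber mallet, 280 mm long, 48 mm high, lying on the bench on the right; x points along the handle to the head. Leave alone.
- lug_center (a point): Copper grounding lug, about 52 x 20 x 12 mm, lying on the bench between the lens and the cap. Leave alone.
Not all that is in view belongs to the job. Of the things like the part that bears cap_center, leave any that is blue or green; of the rest the smaller one is meant.

How it is judged:
By the outcome, as a careful person would: the job done as asked, in the order asked, and still so for the second after the job is handed in, with the robot touching nothing.
It also fails if it takes over 45 s, if anything falls off the work surface, if the arm or the gripper's body presses on something with over 40 N, if the wrist force passes 120 N, or if a joint passes its speed limit or range.

ROBOT

A 6-joint arm with a two-finger parallel gripper is mounted at the origin on the work surface. World frame = base frame: x ahead of the robot, y to its left, z up, the work surface at z = 0. Lengths are in m, angles in degrees, forces in N, time in s.
With the tool pointing down it reaches from about 0.2 to 0.875 m from the base axis. Payload 3.4 kg.
Tool frame: the origin (TCP) lies at the very end of the fingers, on their centre line; the grasp point (between the pads) lies 19 mm behind it (bot.tcp_to_grasp is the distance from the TCP to the grasp point, in m); z points along the fingers, y is the line along which they close (so a half turn about z gives the same grasp; the last joint's range is limited). The gripper opens to 94 mm and grips with 3 to 60 N. Pads are 16 mm wide; open, the fingers measure 119 mm over their backs; the gripper's body (75 mm by 177 mm) begins 78 mm behind the grasp point.
Start: joints at [59.473, 15.808, 86.224, -0, 77.962, -6.933], TCP at [0.23, 0.527, 0.205] pointing down, gripper open.
Joint ranges: [-165.64, 165.64], [-43.16, 119.46], [12.63, 154.43], [-67.54, 247.53], [6.08, 155.33], [-154.97, 154.97]. Speed limits (degrees/s): [147.25, 147.25, 180, 180, 180, 180].

INTERFACE

Orientations are given as [roll, pitch, yaw] about the fixed x, y, z axes, in that order (R = Rz(yaw) Ry(pitch) Rx(roll)).
In Python, from rig import telemetry, capture, camera_info, workorder, nets, bot gives the robot as it stands. The module is installed in compiled form; this text tells all that it offers.
- The arm moves only by the shell command python3 -m crank 'ROWS' [OPENING] [FORCE]. ROWS is JSON, a list of rows, each an object of numbers: "tx", "ty", "tz": the shift along the tool's x, y, z in units of 0.03 m (1.0 is 0.03 m); "roll": the turn about the tool's z in units of 0.12 rad (1.0 is 0.12 rad). A call has 1 to 8 rows; each row shifts and turns the commanded pose from where the row before left it, along the tool's axes as they then stand; what a row does not reach is not made up. A row lasts 1/8 s, in which the tool goes at most 62.5 mm and 10.7 degrees, less where a joint would pass 70% of its speed; a pose out of reach is approached as far as the arm can. A call with a number of a shift or a turn outside -1 to 1 is refused whole. A call with a gripper value outside its range is refused whole. OPENING is the finger opening in mm, from 0 to 94, set as the call begins (- or left out, the last holds). The fingers move at their own pace and stop on an object; FORCE is the grip in N (left out, the last holds). Time passes only in rows, so rows that do not move let the fingers close. It gives the time, the measured TCP pose, the force, the opening and the grip force at its end, in the units of the state.
- telemetry.sense(): the state, without advancing time (a new reading comes with each control period).
- capture(name): name is "scene" or "side" or "wrist"; returns the picture (400x640x3 uint8, red, green, blue); there is no depth.
- camera_info(name): a dict with "K" (3x3 intrinsics, pixels), "R" (3x3) and "t" (3): a world point X has camera coordinates R X + t. Camera axes: x right, y down, z forward; pixel columns grow to the right and rows downward; lengths in m; the calibration is good to about 2 mm. A picture is of the moment at which its call begins: read the wrist's pose just before it. camera_info takes no time and is no camera call; for the wrist camera it gives the pose at the moment of the call.
- workorder.job_done(): hands the job in; it is judged then, once.
Trained networks look in the newest picture that a camera, given by its name, has taken for a name from the list of things; names that differ only in an ending like _2 or _b are one class to them, and where a whole thing is asked for, a point or a joint stands for the part that bears it (a point fixed in the world has none). Each returns a list of dicts, best first, with "p" (0 to 1); they miss things now and then, are a little off and sometimes report something else, mostly with a low value. They report only what shows in the picture. A call takes as long as a camera call. They do not tell look-alikes from the thing itself.
- nets.outline_of(camera, target): "pixels" (400x640 bool, what is visible of it) and "pixel" ([column, row] in pixels, amid what is visible of it).
The state is a dict: "t": time; "joint_pos": joint angles; "dq": joint speeds; "joint_torque": joint torques, N m; "position": TCP position; "eef_rot": TCP orientation; "force": force on the tool from outside, world axes, zero at the start; "moment": the same for the moment, N m; "gripper_width": finger opening in m; "finger_force": force on a finger pad.
Only numpy, scipy, OpenCV 4.12 (cv2) and the standard library are available. Lean on these libraries where they do the work, as an engineer would, in place of code of your own. Each camera call takes 0.05 s, during which the arm holds its last target. There are 200 camera calls.

## Working session

There is one attempt and no reset: what is moved stays moved. The work goes in short steps, Python scripts to look and compute and a shell command to move; the robot and the scene stay as the last step left them, time stands still between calls to the robot, and variables do not carry over. Pictures are saved under pics/ and viewed, at most 10 in all, crops included, and the job is handed in when it is done.

```bash
mkdir -p pics; python3 - <<'E'
from rig import *
import cv2,numpy as np
s=telemetry.sense();print(s)
a=capture("scene");cv2.imwrite("pics/scene.png",a[:,:,::-1])
for n in ["lens_rim","cap_center","lug_center","mallet_center"]:
    for d in nets.outline_of("scene",n): print(n,d["p"],d["pixel"],d["pixels"].sum())
i=camera_info("scene");print(i)
b=capture("side");cv2.imwrite("pics/side.png",b[:,:,::-1])
for n in ["cap_center"]:
    for d in nets.outline_of("side",n): print(n,d["p"],d["pixel"],d["pixels"].sum())
print(camera_info("side"));print(camera_info("wrist"))
E
```

```text
{'t': 0.0, 'joint_pos': array([ 5.94732921e+01,  1.58466435e+01,  8.62943913e+01,  2.85634681e-03,
        7.79606764e+01, -6.93254566e+00]), 'dq': array([ 0.03825243, -0.004881  , -0.07415646, -0.03942216, -0.02755941,
        0.02267948]), 'joint_torque': array([-1.10074689e-03, -4.04572392e+01, -2.37234414e+01,  7.04816845e-02,
        3.41075321e-02, -1.68994543e-04]), 'position': array([0.22984714, 0.5264552 , 0.20462024]), 'eef_rot': array([-1.79899369e+02, -1.50486569e-02,  1.56405226e+02]), 'force': array([-0.66030605,  0.24120862,  0.79020043]), 'moment': array([ 0.02068   , -0.00422381,  0.03653062]), 'finger_force': 0.0, 'gripper_width': 0.09402987544112343}
lens_rim 0.65 [433.0, 268.5] 3327
cap_center 0.83 [297.5, 137.4] 463
cap_center 0.82 [290.5, 195.0] 1049
cap_center 0.75 [323.2, 168.4] 563
cap_center 0.59 [376.6, 185.9] 1094
lug_center 0.28 [238.0, 139.6] 1029
mallet_center 0.93 [238.4, 137.2] 964
{'K': array([[438.36517099,   0.        , 321.72453368],
       [  0.        , 438.36517099, 198.3918704 ],
       [  0.        ,   0.        ,   1.        ]]), 'R': array(
[... 438 characters left out ...]
  0.        , 416.54258305, 197.14464782],
       [  0.        ,   0.        ,   1.        ]]), 'R': array([[ 0.92348175, -0.38337668, -0.01427546],
       [-0.28987917, -0.67292304, -0.68054731],
       [ 0.25129968,  0.63261118, -0.73256506]]), 't': array([-0.58776388,  0.14671507,  0.84387096])}
{'K': array([[309.61542323,   0.        , 321.14456031],
       [  0.        , 309.61542323, 198.0377082 ],
       [  0.        ,   0.        ,   1.        ]]), 'R': array([[ 4.00194126e-01,  9.16430026e-01, -8.18021942e-04],
       [ 8.90356056e-01, -3.88596213e-01,  2.37189959e-01],
       [ 2.17050120e-01, -9.56503590e-02, -9.71462945e-01]]), 't': array([-0.57437325, -0.02695669,  0.39037187])}
```

View pics/scene.png

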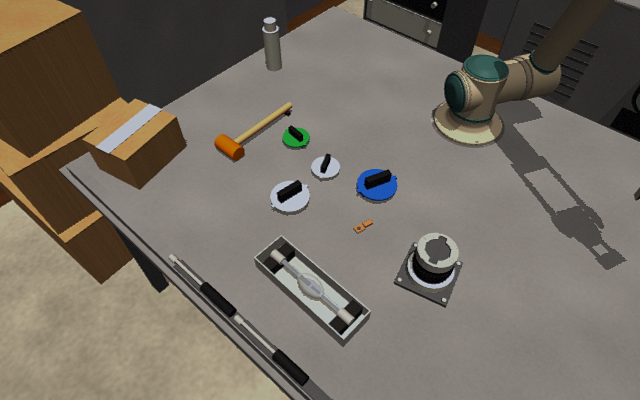

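View pics/side.png

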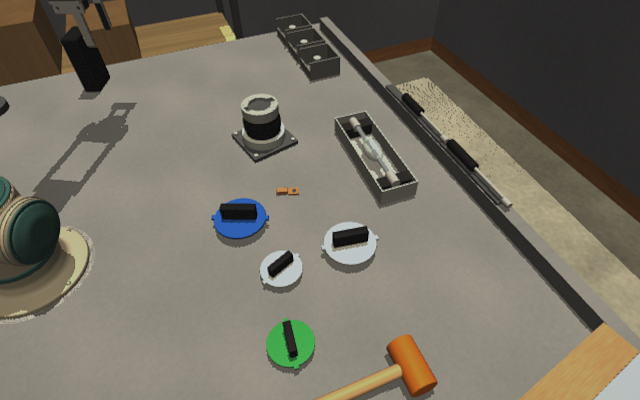

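Scene: the small silver cap is at (323,168), the larger one at (290,195), blue at (377,185), green at (297,137), and the lens is at (433,268). In the side view the small silver cap is at (281,267) and the lens rim at about (262,105).

```bash
cat > h.py <<'E'
from rig import *
import cv2,numpy as np
def ray(info,px,z):
    px=np.atleast_2d(px).astype(float)
    d=(np.linalg.inv(info["K"])@np.c_[px,np.ones(len(px))].T).T@info["R"]
    c=-info["R"].T@info["t"]
    return c+d*((z-c[2])/d[:,2])[:,None]
def proj(info,X):
    q=np.atleast_2d(X)@info["R"].T+info["t"]; q=q@info["K"].T
    return q[:,:2]/q[:,2:]
def snap(cam,name):
    i=camera_info(cam);a=capture(cam)
    if name: cv2.imwrite(f"pics/{name}.png",a[:,:,::-1])
    return i,a
def best(cam,n,near):
    L=nets.outline_of(cam,n)
    return min(L,key=lambda d:np.hypot(*(np.array(d["pixel"])-near))) if L else None
def rect(img,info,c,z,half=0.07,n=500):
    """top-down view of plane z: col -> +x, row -> -y"""
    g=np.linspace(-half,half,n)
    X,Y=np.meshgrid(c[0]+g,c[1]-g)
    p=proj(info,np.c_[X.ravel(),Y.ravel(),np.full(n*n,z)]).astype(np.float32)
    return cv2.remap(img,p[:,0].reshape(n,n),p[:,1].reshape(n,n),cv2.INTER_LINEAR)
E
python3 - <<'E'
from h import *
for cam,pts in [("scene",[(323,168),(290,195)]),("side",[(281,267),(350,243)])]:
    i,a=snap(cam,None)
    for p in pts:
        d=best(cam,"cap_center",p);v,u=np.nonzero(d["pixels"])
        w=ray(i,np.c_[u,v],0.019);e=cv2.minAreaRect(w[:,:2].astype(np.float32));print(cam,p,d["p"],e)
    for d in nets.outline_of(cam,"lens_rim"): print(cam,"lens",d["p"],d["pixel"])
for cam,p in [("scene",(437,244)),("side",(261,104))]: print(ray(camera_info(cam),p,0.115))
print(ray(camera_info("scene"),(363,226),0.006),ray(camera_info("side"),(287,191),.006))
E
```

```text
scene (323, 168) 0.58 ((0.46371981501579285, -0.2026440054178238), (0.0839361622929573, 0.08401773124933243), 75.99947357177734)
scene (290, 195) 0.55 ((0.6098661422729492, -0.20494139194488525), (0.11090923845767975, 0.11035428196191788), 47.70880889892578)
scene lens 0.89 [431.5, 270.7]
side (281, 267) 0.81 ((0.45946556329727173, -0.20621250569820404), (0.08286873996257782, 0.08110629767179489), 66.96857452392578)
side (350, 243) 0.82 ((0.6087642312049866, -0.20401807129383087), (0.11025623977184296, 0.10901855677366257), 50.34278869628906)
side lens 0.83 [260.1, 130.3]
side lens 0.25 [260.5, 103.3]
[[0.53965592 0.19937836 0.115     ]]
[[0.55524805 0.20426981 0.115     ]]
[[0.54680727 0.00300259 0.006     ]] [[ 0.54307044 -0.00059715  0.006     ]]
```

```bash
python3 -m crank '[{"tx":-0.88,"ty":-0.36},{"tx":-0.88,"ty":-0.36},{"tx":-0.88,"ty":-0.36},{"tx":-0.88,"ty":-0.36},{"tx":-0.88,"ty":-0.36},{"tx":-0.88,"ty":-0.36},{"tx":-0.88,"ty":-0.36},{"tx":-0.88,"ty":-0.36}]' 94
python3 -m crank '[{"tx":-0.88,"ty":-0.36},{"tx":-0.88,"ty":-0.36},{"tx":-0.88,"ty":-0.36},{"tx":-0.88,"ty":-0.36},{"tx":-0.88,"ty":-0.36},{"tx":-0.88,"ty":-0.36},{"tx":-0.88,"ty":-0.36},{"tx":-0.88,"ty":-0.36}]'
python3 -m crank '[{"tx":0},{"tx":0}]'
python3 - <<'E'
from h import *
i,a=snap("wrist","w1")
r=rect(a,i,(0.548,0.202),0.115,0.07,500)
cv2.imwrite("pics/w1r.png",np.hstack([cv2.resize(a,(800,500))[:, 200:600],r])[:,:,::-1][:, :800] if 0 else np.vstack([np.hstack([a[60:340,160:480],cv2.resize(r,(280,280))])])[:,:,::-1])
E
```

```text
schema error: expected keys tx, ty, tz, roll
schema error: expected keys tx, ty, tz, roll
schema error: expected keys tx, ty, tz, roll
```

View pics/w1r.png

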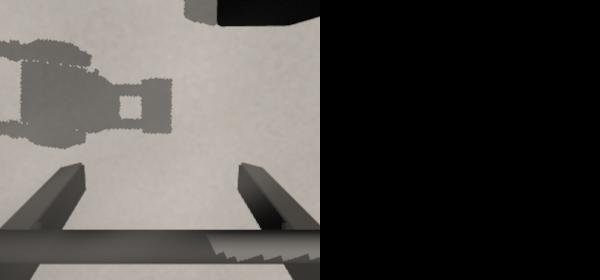

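The picture shows only bench and the fingers, with their tips at about (240,225) and (400,225) in the full image. The move was refused because every row needs all four keys, so I'm sending it again with them.

```bash
python3 -m crank '[{"tx":-0.96,"ty":-0.36,"tz":0,"roll":0},{"tx":-0.96,"ty":-0.36,"tz":0,"roll":0},{"tx":-0.96,"ty":-0.36,"tz":0,"roll":0},{"tx":-0.96,"ty":-0.36,"tz":0,"roll":0},{"tx":-0.96,"ty":-0.36,"tz":0,"roll":0},{"tx":-0.96,"ty":-0.36,"tz":0,"roll":0},{"tx":-0.96,"ty":-0.36,"tz":0,"roll":0},{"tx":-0.96,"ty":-0.36,"tz":0,"roll":0}]' 94
python3 -m crank '[{"tx":-0.96,"ty":-0.36,"tz":0,"roll":0},{"tx":-0.96,"ty":-0.36,"tz":0,"roll":0},{"tx":-0.96,"ty":-0.36,"tz":0,"roll":0},{"tx":-0.96,"ty":-0.36,"tz":0,"roll":0},{"tx":-0.96,"ty":-0.36,"tz":0,"roll":0},{"tx":-0.96,"ty":-0.36,"tz":0,"roll":0},{"tx":-0.96,"ty":-0.36,"tz":0,"roll":0},{"tx":-0.96,"ty":-0.36,"tz":0,"roll":0}]'
python3 -m crank '[{"tx":0,"ty":0,"tz":0,"roll":0},{"tx":0,"ty":0,"tz":0,"roll":0}]'
python3 - <<'E'
from h import *
i,a=snap("wrist","w1")
r=rect(a,i,(0.548,0.202),0.115,0.07,500)
cv2.imwrite("pics/w1r.png",np.hstack([a[0:300,160:460],cv2.resize(r,(300,300))])[:,:,::-1])
E
```

```text
t: 1.8
position: [0.4074, 0.3548, 0.2056]
eef_rot: [180.0, 0.0, 156.4]
force: [0.0, 0.8, -0.3]
gripper_width: 0.0941
finger_force: 0.0
t: 2.8
position: [0.584, 0.1834, 0.2055]
eef_rot: [180.0, 0.0, 156.4]
force: [0.5, 0.4, -0.6]
gripper_width: 0.094
finger_force: 0.0
t: 3.05
position: [0.5826, 0.1846, 0.2053]
eef_rot: [180.0, -0.1, 156.4]
force: [0.0, 0.1, -0.6]
gripper_width: 0.0942
finger_force: 0.0
```

View pics/w1r.png

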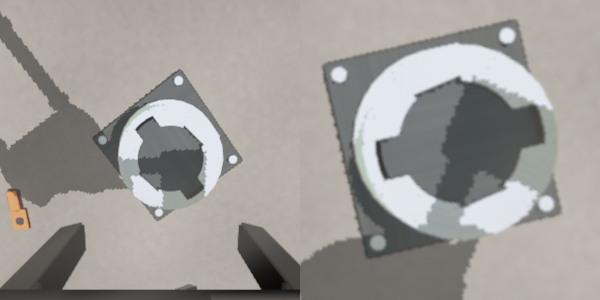

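The wrist view shows the lens. In the rectified half the rim centre is at about (457,142), with gaps left at (381,160) and right at (542,123), so the gap axis is at about +13°. The copper lug is well to the left. Next I'll refine this with a contour fit.

```bash
cat > fit.py <<'E'
from h import *
from scipy.optimize import minimize
def fit(img,info,pts_fn,x0,span=(.006,.006,.15)):
    """pts_fn(x,y,yaw)->Nx3 world contour; robust chamfer to Canny edges"""
    g=cv2.cvtColor(cv2.resize(img,None,fx=2,fy=2,interpolation=cv2.INTER_CUBIC),cv2.COLOR_RGB2GRAY)
    e=cv2.Canny(g,60,150);D=cv2.distanceTransform(255-e,cv2.DIST_L2,5)
    D=np.minimum(D,12)
    def cost(p):
        q=proj(info,pts_fn(*p))*2+.5
        return cv2.remap(D,q[:,0].astype(np.float32)[None],q[:,1].astype(np.float32)[None],cv2.INTER_LINEAR,borderValue=12).mean()
    R=[]
    for dx in (-1,0,1):
        for dy in (-1,0,1):
            for da in (-1,0,1):
                s=np.array(x0)+np.array([dx,dy,da])*span
                R.append(minimize(cost,s,method="Nelder-Mead",options=dict(initial_simplex=s+np.vstack([np.zeros(3),np.diag([.002,.002,.05])]))))
    R.sort(key=lambda r:r.fun);return [(r.x.round(4),round(r.fun,2)) for r in R[:4]]
def place(P,x,y,a):
    c,s=np.cos(a),np.sin(a);return np.c_[x+c*P[:,0]-s*P[:,1],y+s*P[:,0]+c*P[:,1],P[:,2]]
def keyhole():
    t=np.linspace(0,2*np.pi,720,endpoint=False);o=[]
    for k in t:
        r=.0285;c,s=np.cos(k),np.sin(k)
        if abs(.0285*s)<.0095:  continue
        o.append((r*c,r*s))
    for sg in(-1,1):
        for u in np.linspace(.027,.039,40): o+=[(sg*u,.0095),(sg*u,-.0095)]
        for v in np.linspace(-.0095,.0095,40): o.append((sg*np.sqrt(.039**2-v*v),v))
    o=np.array(o);return np.c_[o,np.full(len(o),.115)]
def circ(r,z):
    t=np.linspace(0,2*np.pi,400);return np.c_[r*np.cos(t),r*np.sin(t),0*t+z]
E
python3 - <<'E'
from fit import *
i=camera_info("wrist");a=cv2.imread("pics/w1.png")[:,:,::-1].copy()
K=np.vstack([keyhole(),circ(.046,.115)])
L=fit(a,i,lambda x,y,t:place(K,x,y,t),(.551,.2055,.225))
for l in L: print(l)
for l in fit(a,i,lambda x,y,t:place(circ(.046,.115),x,y,t),(.551,.2055,.225))[:1]: print("rim",l)
for l in fit(a,i,lambda x,y,t:place(keyhole(),x,y,t),(.551,.2055,.225))[:1]: print("key",l)
b=cv2.resize(a[70:230,240:420],None,fx=4,fy=4)[:,:,::-1].copy()
for q in proj(i,place(K,*L[0][0])): cv2.circle(b,tuple(((q-[240,70])*4+2).astype(int)),1,(0,0,255),-1)
cv2.imwrite("pics/o1.png",b[:600])
E
```

```text
(array([0.5527, 0.206 , 0.2282]), np.float64(1.12))
(array([0.5527, 0.206 , 0.2282]), np.float64(1.12))
(array([0.5526, 0.206 , 0.2284]), np.float64(1.12))
(array([0.5526, 0.206 , 0.2283]), np.float64(1.12))
rim (array([0.5523, 0.2061, 0.4413]), np.float64(2.31))
key (array([0.5527, 0.2059, 0.2281]), np.float64(0.48))
```

View pics/o1.png

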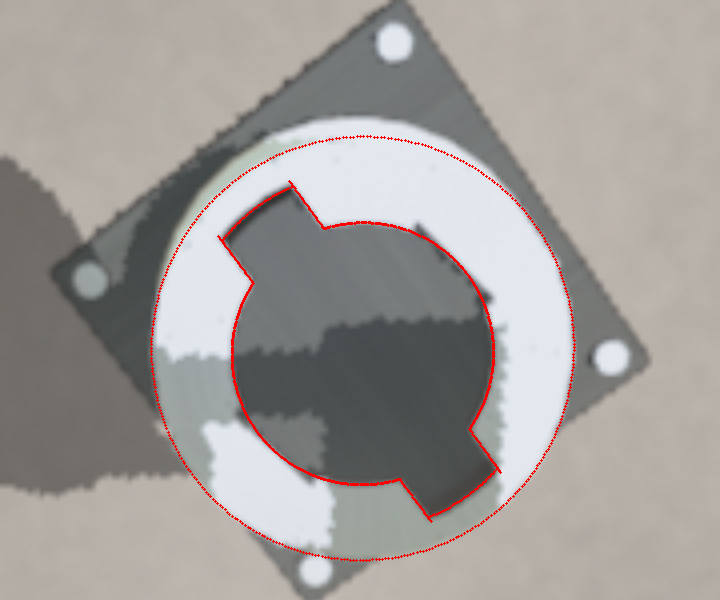

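The overlay matches the keyhole closely: lens at (0.5527, 0.2060), gap axis 13.1°. Now to the cap.

```bash
python3 -m crank '[{"tx":-0.18,"ty":-0.84,"tz":0,"roll":0},{"tx":-0.18,"ty":-0.84,"tz":0,"roll":0},{"tx":-0.18,"ty":-0.84,"tz":0,"roll":0},{"tx":-0.18,"ty":-0.84,"tz":0,"roll":0},{"tx":-0.18,"ty":-0.84,"tz":0,"roll":0},{"tx":-0.18,"ty":-0.84,"tz":0,"roll":0},{"tx":-0.18,"ty":-0.84,"tz":0,"roll":0},{"tx":-0.18,"ty":-0.84,"tz":0,"roll":0}]'
python3 -m crank '[{"tx":-0.18,"ty":-0.84,"tz":0.2,"roll":0},{"tx":-0.18,"ty":-0.84,"tz":0.2,"roll":0},{"tx":-0.18,"ty":-0.84,"tz":0.2,"roll":0},{"tx":-0.18,"ty":-0.84,"tz":0.2,"roll":0},{"tx":-0.18,"ty":-0.84,"tz":0.2,"roll":0},{"tx":-0.18,"ty":-0.84,"tz":0.2,"roll":0},{"tx":-0.18,"ty":-0.84,"tz":0.2,"roll":0},{"tx":-0.18,"ty":-0.84,"tz":0.2,"roll":0}]'
python3 -m crank '[{"tx":0,"ty":0,"tz":0,"roll":0},{"tx":0,"ty":0,"tz":0,"roll":0}]'
python3 - <<'E'
from h import *
i,a=snap("wrist","w2")
r=rect(a,i,(0.461,-0.204),0.045,0.06,400)
cv2.imwrite("pics/w2r.png",np.hstack([a[0:400,160:480],r])[:,:,::-1])
E
```

```text
t: 4.1
position: [0.5414, -0.0174, 0.2058]
eef_rot: [180.0, 0.0, 156.5]
force: [0.6, -0.7, -0.6]
gripper_width: 0.0939
finger_force: 0.0
t: 5.1
position: [0.5009, -0.2193, 0.1576]
eef_rot: [180.0, 0.0, 156.5]
force: [0.3, -0.4, -0.6]
gripper_width: 0.0939
finger_force: 0.0
t: 5.35
position: [0.5012, -0.2186, 0.1578]
eef_rot: [179.9, 0.0, 156.4]
force: [0.5, 0.3, 0.0]
gripper_width: 0.0943
finger_force: 0.0
```

View pics/w2r.png

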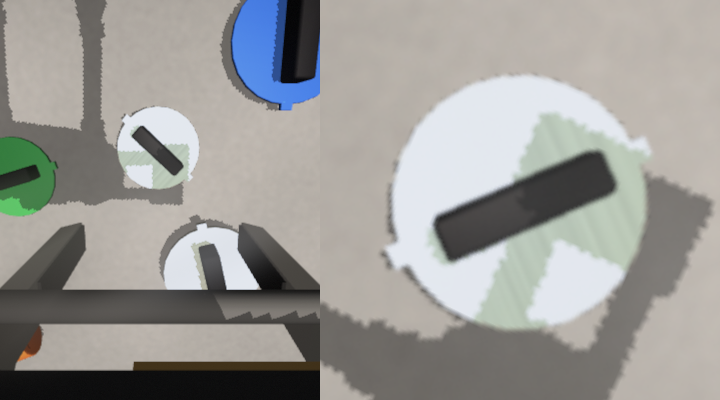

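The small silver cap sits centrally at about (158,148) in the crop. Its bar is at about +23° and its ears are in line with it. I'll fit this too.

```bash
python3 - <<'E'
from fit import *
i=camera_info("wrist");a=cv2.imread("pics/w2.png")[:,:,::-1].copy()
u=np.linspace(-.028,.028,80);v=np.linspace(-.007,.007,25)
B=np.vstack([np.c_[u,0*u+s*.007] for s in(-1,1)]+[np.c_[0*v+s*.028,v] for s in(-1,1)]);B=np.c_[B,0*B[:,0]+.045]
C=circ(.042,.019)
for n,P in [("bar",B),("disc",C),("both",np.vstack([B,C]))]:
    L=fit(a,i,lambda x,y,t:place(P,x,y,t),(.4615,-.204,.41));print(n,L[0],L[1])
b=cv2.resize(a[85:210,255:380],None,fx=4.5,fy=4.5)[:,:,::-1].copy()
for q in proj(i,place(P,*L[0][0])): cv2.circle(b,tuple(((q-[255,85]+.5)*4.5).astype(int)),1,(0,0,255),-1)
cv2.imwrite("pics/o2.png",b)
# shadow-free check
print(telemetry.sense()["joint_pos"])
E
```

```text
bar (array([ 0.4626, -0.2055,  0.4049]), np.float64(0.58)) (array([ 0.4626, -0.2055,  0.4041]), np.float64(0.58))
disc (array([ 0.463 , -0.2061,  0.2328]), np.float64(0.78)) (array([ 0.4629, -0.2061,  0.7363]), np.float64(0.78))
both (array([ 0.4627, -0.2057,  0.4057]), np.float64(0.79)) (array([ 0.4627, -0.2057,  0.4057]), np.float64(0.79))
[-3.08809421e+01  1.51871167e+01  9.41389321e+01  4.79644775e-02
  7.06621325e+01 -9.73657457e+01]
```

View pics/o2.png

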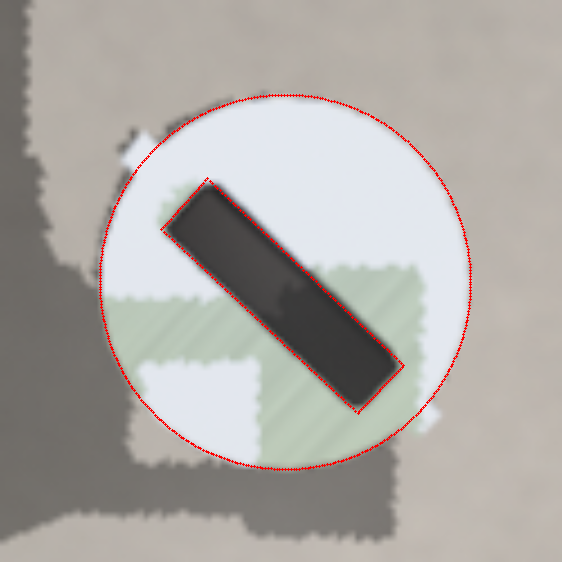

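```bash
python3 -m crank '[{"tx":0.67,"ty":-0.06,"tz":0,"roll":0},{"tx":0.67,"ty":-0.06,"tz":0,"roll":0},{"tx":0,"ty":0,"tz":0,"roll":-1},{"tx":0,"ty":0,"tz":0,"roll":-1},{"tx":0,"ty":0,"tz":0,"roll":-1},{"tx":0,"ty":0,"tz":0,"roll":-1},{"tx":0,"ty":0,"tz":0,"roll":-1},{"tx":0,"ty":0,"tz":0,"roll":-1}]' 40
python3 -m crank '[{"tx":0,"ty":0,"tz":0.5,"roll":-0.81},{"tx":0,"ty":0,"tz":0.8,"roll":0},{"tx":0,"ty":0,"tz":0.8,"roll":0},{"tx":0,"ty":0,"tz":0.4,"roll":0},{"tx":0,"ty":0,"tz":0,"roll":0},{"tx":0,"ty":0,"tz":0,"roll":0}]'
```

```text
t: 6.4
position: [0.4631, -0.2059, 0.1579]
eef_rot: [-180.0, 0.0, -162.0]
force: [-0.8, 0.0, 0.1]
gripper_width: 0.0399
finger_force: 0.0
t: 7.15
position: [0.4636, -0.2073, 0.0833]
eef_rot: [-179.9, 0.1, -156.8]
force: [-0.4, -0.4, 0.2]
gripper_width: 0.0399
finger_force: 0.0
```

```bash
python3 -m crank '[{"tx":0,"ty":0.03,"tz":0.6,"roll":0},{"tx":0,"ty":0,"tz":0.6,"roll":0},{"tx":0,"ty":0,"tz":0.5,"roll":0},{"tx":0,"ty":0,"tz":0.3,"roll":0},{"tx":0,"ty":0,"tz":0,"roll":0},{"tx":0,"ty":0,"tz":0,"roll":0}]'
```

```text
t: 7.9
position: [0.4629, -0.2066, 0.0229]
eef_rot: [-180.0, 0.0, -156.8]
force: [0.3, 0.2, 0.9]
gripper_width: 0.0399
finger_force: 0.0
```

```bash
python3 -m crank '[{"tx":0,"ty":0,"tz":0,"roll":0},{"tx":0,"ty":0,"tz":0,"roll":0},{"tx":0,"ty":0,"tz":0,"roll":0},{"tx":0,"ty":0,"tz":0,"roll":0},{"tx":0,"ty":0,"tz":0,"roll":0}]' 8 35
python3 -m crank '[{"tx":0,"ty":0,"tz":-0.2,"roll":0},{"tx":0,"ty":0,"tz":-0.5,"roll":0},{"tx":0,"ty":0,"tz":-0.9,"roll":0},{"tx":0,"ty":0,"tz":-0.9,"roll":0},{"tx":0,"ty":0,"tz":-0.9,"roll":0},{"tx":0,"ty":0,"tz":-0.9,"roll":0},{"tx":0,"ty":0,"tz":-0.9,"roll":0},{"tx":0,"ty":0,"tz":0,"roll":0}]'
```

```text
t: 8.52
position: [0.4623, -0.206, 0.0226]
eef_rot: [180.0, 0.0, -156.8]
force: [-0.3, 0.9, 2.7]
gripper_width: 0.0139
finger_force: 35.0
t: 9.52
position: [0.4639, -0.2073, 0.1811]
eef_rot: [-179.7, 0.2, -156.8]
force: [-0.5, -0.2, -2.8]
gripper_width: 0.0136
finger_force: 35.0
```

```bash
python3 -m crank '[{"tx":-0.3,"ty":0.4,"tz":0,"roll":0},{"tx":-0.51,"ty":0.72,"tz":0,"roll":0},{"tx":-0.51,"ty":0.72,"tz":0,"roll":0},{"tx":-0.51,"ty":0.72,"tz":0,"roll":0},{"tx":-0.51,"ty":0.72,"tz":0,"roll":0},{"tx":-0.51,"ty":0.72,"tz":0,"roll":0},{"tx":-0.51,"ty":0.72,"tz":0,"roll":0},{"tx":-0.51,"ty":0.72,"tz":0,"roll":0}]'
python3 -m crank '[{"tx":-0.51,"ty":0.72,"tz":0,"roll":0},{"tx":-0.51,"ty":0.72,"tz":0,"roll":0},{"tx":-0.51,"ty":0.72,"tz":0,"roll":0},{"tx":-0.51,"ty":0.72,"tz":0,"roll":0},{"tx":-0.51,"ty":0.72,"tz":0,"roll":0},{"tx":-0.51,"ty":0.72,"tz":0,"roll":0},{"tx":-0.51,"ty":0.72,"tz":0,"roll":0},{"tx":-0.3,"ty":0.4,"tz":0,"roll":0}]'
python3 -m crank '[{"tx":-0.35,"ty":0.5,"tz":0,"roll":0},{"tx":0,"ty":0,"tz":0,"roll":0.7},{"tx":0,"ty":0,"tz":0,"roll":0.77},{"tx":0,"ty":0,"tz":0,"roll":0},{"tx":0,"ty":0,"tz":0,"roll":0}]'
```

```text
t: 10.52
position: [0.5036, -0.0085, 0.1768]
eef_rot: [179.9, -0.1, -156.7]
force: [0.5, 0.5, -2.4]
gripper_width: 0.0135
finger_force: 35.0
t: 11.52
position: [0.5458, 0.1869, 0.1768]
eef_rot: [179.9, -0.2, -156.7]
force: [0.8, -0.7, -3.1]
gripper_width: 0.0139
finger_force: 35.0
t: 12.15
position: [0.5507, 0.2031, 0.1783]
eef_rot: [180.0, -0.0, -166.8]
force: [-0.2, -0.2, -2.3]
gripper_width: 0.0135
finger_force: 35.0
```

```bash
python3 -m crank '[{"tx":-0.08,"ty":0.07,"tz":0,"roll":0},{"tx":0,"ty":0,"tz":0.5,"roll":0},{"tx":0,"ty":0,"tz":0.4,"roll":0},{"tx":0,"ty":0,"tz":0,"roll":0},{"tx":0,"ty":0,"tz":0,"roll":0},{"tx":0,"ty":0,"tz":0,"roll":0}]'
python3 - <<'E'
from fit import *
s=telemetry.sense();print(s["position"],s["eef_rot"])
i,a=snap("wrist","w3"); z=s["position"][2]-.0226+.019
p0=(s["position"][0],s["position"][1],.2)
C=circ(.042,z)
# only camera-facing half, tool +x
ps=np.radians(s["eef_rot"][2]);C=C[(C[:,0]*np.cos(ps)+C[:,1]*np.sin(ps))>.004]
L=fit(a,i,lambda x,y,t:place(C,x,y,0),p0,span=(.004,.004,0));print(L[:2])
b=cv2.resize(a[100:300,200:440],None,fx=3,fy=3)[:,:,::-1].copy()
for q in proj(i,place(C,L[0][0][0],L[0][0][1],0)): cv2.circle(b,tuple(((q-[200,100]+.5)*3).astype(int)),1,(0,0,255),-1)
cv2.imwrite("pics/o3.png",b)
E
```

```text
t: 12.9
position: [0.5531, 0.2058, 0.1519]
eef_rot: [180.0, 0.1, -166.9]
force: [0.2, -0.8, -1.3]
gripper_width: 0.0141
finger_force: 35.0
[0.55305454 0.20582395 0.15191177] [ 1.79997835e+02  5.77605215e-02 -1.66878079e+02]
[(array([0.5463, 0.2034, 0.4007]), np.float64(2.99)), (array([0.5463, 0.2034, 0.4007]), np.float64(2.99))]
```

View pics/o3.png

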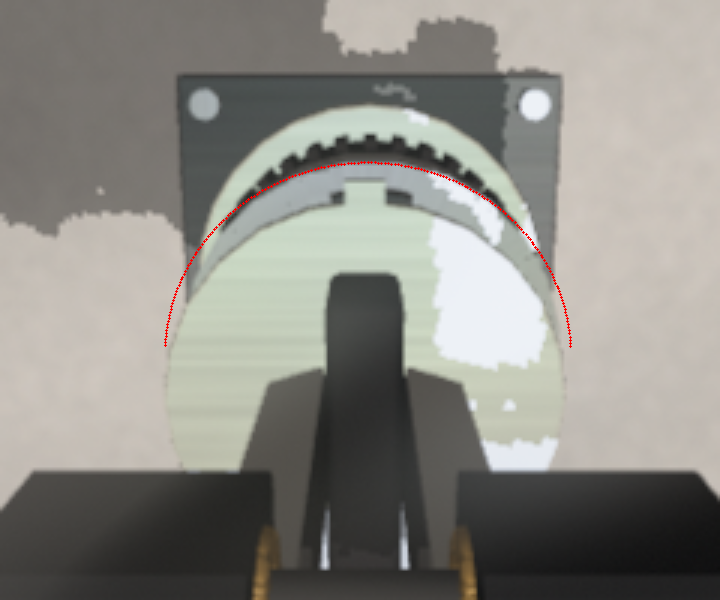

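The camera sees the near ear centred at column 365 over the gap at about 371 (332–410), so the alignment is within about 1 mm. My circle fit locked onto the wrong edge. I'll check the projected model points against the picture.

```bash
python3 - <<'E'
from fit import *
s=telemetry.sense();i=camera_info("wrist");p=s["position"]
f=lambda X:((proj(i,X)-[200,100]+.5)*3).round(1).tolist()
yl=np.radians(193.07);yc=np.radians(s["eef_rot"][2]);foot=p[2]-.0226
P=lambda pts,x,y,a:place(np.array(pts,float),x,y,a)
print("lens gap corners",f(P([(.038,-.0095,.115),(.038,.0095,.115)],.5527,.206,yl)))
print("rim far edge, L,R",f(P([(.046,0,.115),(0,.046,.115),(0,-.046,.115)],.5527,.206,yl)))
print("stand corners",f(P([(.065,.065,.0),(.065,-.065,.0),(.065,.065,.012),(.065,-.065,.012)],.5527,.206,yl)))
print("disc top, L,R",f(P([(.042,0,foot+.019),(0,.042,foot+.019),(0,-.042,foot+.019)],p[0],p[1],yc)))
print("bar end top",f(P([(.028,-.007,foot+.045),(.028,.007,foot+.045)],p[0],p[1],yc)))
E
```

```text
lens gap corners [[413.1, 195.3], [331.9, 195.2]]
rim far edge, L,R [[372.6, 160.9], [183.4, 350.5], [560.8, 350.9]]
stand corners [[183.3, 73.6], [557.5, 74.0], [176.4, 73.8], [564.7, 74.2]]
disc top, L,R [[372.3, 198.8], [171.0, 398.9], [572.9, 399.1]]
bar end top [[413.3, 299.0], [333.1, 299.0]]
```

Projected lens points match the picture, but the cap appears about 1.3 mm low in tool y and 1 mm low in tool x. I'll correct that and then insert.

```bash
python3 -m crank '[{"tx":0.03,"ty":0.04,"tz":0,"roll":0},{"tx":0,"ty":0,"tz":0.25,"roll":0},{"tx":0,"ty":0,"tz":0.25,"roll":0},{"tx":0,"ty":0,"tz":0.15,"roll":0},{"tx":0,"ty":0,"tz":0,"roll":0}]'
python3 -m crank '[{"tx":0,"ty":0,"tz":0.1,"roll":0},{"tx":0,"ty":0,"tz":0,"roll":0},{"tx":0,"ty":0,"tz":0,"roll":0}]'
```

```text
t: 13.58
position: [0.5511, 0.2066, 0.1313]
eef_rot: [180.0, -0.1, -166.9]
force: [-0.1, 0.3, -2.5]
gripper_width: 0.0139
finger_force: 35.0
t: 13.95
position: [0.5519, 0.2068, 0.1296]
eef_rot: [180.0, 0.1, -166.9]
force: [-0.4, -0.2, 2.6]
gripper_width: 0.0138
finger_force: 35.0
```

No contact with the rim when the foot was about 6 mm inside, and the spring is now felt, so the lugs are in the gaps. Next I'll press down.

```bash
python3 -m crank '[{"tx":0,"ty":0,"tz":0.1,"roll":0},{"tx":0,"ty":0,"tz":0.07,"roll":0},{"tx":0,"ty":0,"tz":0,"roll":0},{"tx":0,"ty":0,"tz":0,"roll":0}]'
```

```text
t: 14.45
position: [0.552, 0.2068, 0.1249]
eef_rot: [180.0, 0.1, -166.9]
force: [-0.4, -0.3, 6.8]
gripper_width: 0.0139
finger_force: 35.0
```

```bash
python3 -m crank '[{"tx":0,"ty":0,"tz":0,"roll":0.5},{"tx":0,"ty":0,"tz":0,"roll":0.7},{"tx":0,"ty":0,"tz":0,"roll":0.7},{"tx":0,"ty":0,"tz":0,"roll":0.6},{"tx":0,"ty":0,"tz":0,"roll":0}]'

```

```text
t: 15.08
position: [0.5527, 0.2069, 0.1251]
eef_rot: [179.9, 0.2, 175.9]
force: [-1.2, 0.2, 6.7]
gripper_width: 0.0138
finger_force: 35.0
```

```bash
python3 -m crank '[{"tx":0,"ty":0,"tz":0,"roll":0.7},{"tx":0,"ty":0,"tz":0,"roll":0.8},{"tx":0,"ty":0,"tz":0,"roll":0.8},{"tx":0,"ty":0,"tz":0,"roll":0.8},{"tx":0,"ty":0,"tz":0,"roll":0.8},{"tx":0,"ty":0,"tz":0,"roll":0.7},{"tx":0,"ty":0,"tz":0,"roll":0.6},{"tx":0,"ty":0,"tz":0,"roll":0}]'
python3 -c "
from rig import *
print(telemetry.sense()['moment'])"
```

```text
t: 16.08
position: [0.5527, 0.2069, 0.1251]
eef_rot: [179.9, 0.1, 140.2]
force: [0.1, 0.2, 6.7]
gripper_width: 0.0135
finger_force: 35.0
[-0.07234864  0.11966294 -0.07634134]
```

```bash
python3 -m crank '[{"tx":0,"ty":0,"tz":0,"roll":0.7},{"tx":0,"ty":0,"tz":0,"roll":0.8},{"tx":0,"ty":0,"tz":0,"roll":0.8},{"tx":0,"ty":0,"tz":0,"roll":0.7},{"tx":0,"ty":0,"tz":0,"roll":0.6},{"tx":0,"ty":0,"tz":0,"roll":0.37},{"tx":0,"ty":0,"tz":0,"roll":0},{"tx":0,"ty":0,"tz":0,"roll":0}]'
python3 -c "
from rig import *
print(telemetry.sense()['moment'])"
```

```text
t: 17.08
position: [0.5527, 0.2068, 0.1251]
eef_rot: [179.8, 0.0, 112.9]
force: [-0.7, 0.4, 6.2]
gripper_width: 0.0139
finger_force: 35.0
[-0.20065235  0.1346229  -0.00841554]
```

Turned 80.2° with no stop met. Now I'll let it rise and test the lock gently.

```bash
python3 -m crank '[{"tx":0,"ty":0,"tz":-0.07,"roll":0},{"tx":0,"ty":0,"tz":-0.06,"roll":0},{"tx":0,"ty":0,"tz":0,"roll":0},{"tx":0,"ty":0,"tz":0,"roll":0}]'
python3 -m crank '[{"tx":0,"ty":0,"tz":-0.03,"roll":0},{"tx":0,"ty":0,"tz":0,"roll":0},{"tx":0,"ty":0,"tz":0,"roll":0}]'
```

```text
t: 17.58
position: [0.5527, 0.2069, 0.128]
eef_rot: [179.9, 0.0, 112.9]
force: [1.8, 0.3, 3.9]
gripper_width: 0.0137
finger_force: 35.0
t: 17.95
position: [0.5516, 0.2068, 0.1286]
eef_rot: [180.0, -0.0, 112.9]
force: [2.0, 0.7, 3.4]
gripper_width: 0.0142
finger_force: 35.0
```

```bash
python3 -m crank '[{"tx":0,"ty":0,"tz":-0.03,"roll":0},{"tx":0,"ty":0,"tz":0,"roll":0},{"tx":0,"ty":0,"tz":0,"roll":0}]'
python3 -m crank '[{"tx":0,"ty":0,"tz":-0.03,"roll":0},{"tx":0,"ty":0,"tz":0,"roll":0},{"tx":0,"ty":0,"tz":0,"roll":0}]'
```

```text
t: 18.32
position: [0.5513, 0.2067, 0.1292]
eef_rot: [-180.0, -0.0, 112.9]
force: [2.8, 1.3, -1.7]
gripper_width: 0.0137
finger_force: 35.0
t: 18.7
position: [0.5513, 0.2067, 0.1292]
eef_rot: [-179.9, -0.0, 112.9]
force: [5.1, 1.6, -11.0]
gripper_width: 0.0138
finger_force: 35.0
```

The cap holds against an 11 N pull at z=0.1292, so the lugs are in the pockets. I'll relax, release and withdraw.

```bash
python3 -m crank '[{"tx":0,"ty":0,"tz":0.04,"roll":0},{"tx":0,"ty":0,"tz":0,"roll":0}]'
python3 -m crank '[{"tx":0,"ty":0,"tz":0,"roll":0},{"tx":0,"ty":0,"tz":0,"roll":0},{"tx":0,"ty":0,"tz":0,"roll":0}]' 40
python3 -m crank '[{"tx":0,"ty":0,"tz":-0.3,"roll":0},{"tx":0,"ty":0,"tz":-0.6,"roll":0},{"tx":0,"ty":0,"tz":-0.9,"roll":0},{"tx":-0.7,"ty":0,"tz":-0.9,"roll":0},{"tx":-0.9,"ty":0,"tz":0,"roll":0},{"tx":0,"ty":0,"tz":0,"roll":0},{"tx":0,"ty":0,"tz":0,"roll":0}]'
python3 - <<'E'
from fit import *
i,a=snap("wrist","w4");s=telemetry.sense()
cz=.115-.0085
b=cv2.resize(a[60:260,200:440],None,fx=3,fy=3)[:,:,::-1].copy()
u=np.linspace(-.028,.028,80);v=np.linspace(-.007,.007,25)
B=np.vstack([np.c_[u,0*u+q*.007] for q in(-1,1)]+[np.c_[0*v+q*.028,v] for q in(-1,1)]);B=np.c_[B,0*B[:,0]+cz+.045]
P=np.vstack([B,circ(.042,cz+.019)])
L=fit(a,i,lambda x,y,t:place(P,x,y,t),(.5527,.206,np.radians(112.9)));print(L[0],"turn rad",.2282+np.pi-L[0][0][2])
for q in proj(i,place(P,*L[0][0])): cv2.circle(b,tuple(((q-[200,60]+.5)*3).astype(int)),1,(0,0,255),-1)
cv2.imwrite("pics/o4.png",b)
E
```

```text
t: 18.95
position: [0.5513, 0.2067, 0.1292]
eef_rot: [-180.0, -0.0, 112.9]
force: [3.8, 0.7, -5.9]
gripper_width: 0.0139
finger_force: 35.0
t: 19.32
position: [0.5511, 0.2066, 0.1298]
eef_rot: [-180.0, -0.0, 112.9]
force: [-0.9, 0.5, 0.3]
gripper_width: 0.0388
finger_force: 0.0
t: 20.2
position: [0.5696, 0.163, 0.2102]
eef_rot: [-180.0, -0.1, 112.9]
force: [-0.4, 0.2, -0.1]
gripper_width: 0.0399
finger_force: 0.0
(array([0.5526, 0.2066, 1.9633]), np.float64(3.37)) turn rad 1.4064926535897933
```

View pics/o4.png

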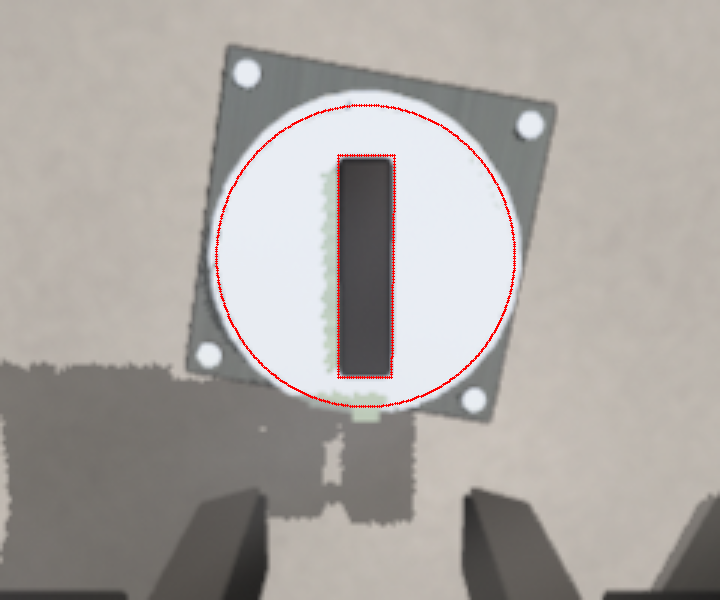

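The cap is centred on the lens, turned about 1.41 rad (within 1.26 to 1.54) and seated. The gripper is clear of it.

```bash
python3 -c "
from rig import *
print(workorder.job_done())"
```

```text
the job is handed in; nothing more can be done
None
```

The small silver cap is locked on the lens mount, turned about 1.41 rad clockwise; it held an 11 N upward pull before release, the bulb, mallet and copper lug were left alone, and the job was handed in at about 20 s.

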